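Refit the filter cover of a dust extractor and hold it down for locking

ROBOT

A 6-joint arm with a two-finger parallel gripper is mounted at the origin on a cart in front of the work surface, level with it; the furniture and walls round the work are solid. World frame = base frame: x ahead of the robot, y to its left, z up, the work surface at z = 0. Lengths are in m, angles in degrees, forces in N, time in s.
With the tool pointing down it reaches from about 0.3 to 0.75 m from the base axis. Payload 8.5 kg.
Tool frame: the origin (TCP) lies at the very end of the fingers, on their centre line; the grasp point (between the pads) lies 19 mm behind it (env.grasp_offset is the distance from the TCP to the grasp point, in m); y points along the fingers, z is the direction in which the jaws open and shut, and the axes are right-handed (so a half turn about y gives the same grasp; the last joint's range is limited). The gripper opens to 85 mm and grips with 20 to 120 N. Pads are 22 mm wide; open, the fingers measure 114 mm over their backs; the gripper's body (76 mm by 85 mm) begins 54 mm behind the grasp point. The pads swing forward as they close: fully open they stand 13 mm farther back than shut.
Start: joints at [63.638, 21.807, 74.336, -0, 83.858, -12.336], TCP at [0.133, 0.534, 0.231] pointing down, gripper open.
Joint ranges: [-178.18, 178.18], [-50.72, 133.34], [12.68, 142.11], [-81.47, 261.47], [9.98, 163.14], [-165.26, 165.26]. Speed limits (degrees/s): [136.94, 136.94, 180, 180, 180, 180].

INTERFACE

Orientations are given as a 3x3 rotation matrix whose columns are the frame's x, y, z axes.
In Python, from rig import env gives the robot as it stands. The module is installed in compiled form; this text tells all that it offers.
- The arm moves only by the shell command python3 -m pendant 'ROWS' [FORCE]. ROWS is JSON, a list of rows, each a list of 3 entries, a list of its own where there are three numbers: the shift along the world's x, y, z as a fraction of full scale, then the turn about the world's z as a fraction of full scale, then the opening, from 0 (shut) to 1 (fully open). A call has 1 to 12 rows; each row shifts and turns the commanded pose from where the row before left it; what a row does not reach is not made up. Full scale, the value 1, is 30 mm for a shift and 5 degrees for a turn. A row lasts 1/12 s, in which the tool goes at most 41.7 mm and 7.16 degrees, less where a joint would pass 70% of its speed; a pose out of reach is approached as far as the arm can. A call with a number of a shift or a turn outside -1 to 1 is refused whole. A call with a gripper value outside its range is refused whole. The fingers move at their own pace and stop on an object; FORCE is the grip in N (left out, the last holds). Time passes only in rows, so rows that do not move let the fingers close. It gives the time, the measured TCP pose, the force and the opening at its end, in the units of the state.
- env.observe(): the state, without advancing time (a new reading comes with each control period).
- env.get_image(name): name is "scene" or "top"; returns (picture, depth): 420x560x3 uint8, red, green, blue; 420x560 float32, m along the optical axis (not along the pixel's ray), 0 where there is no reading.
- env.camera_model(name): a dict with "camera_matrix" (3x3 intrinsics, pixels), "R" (3x3) and "t" (3): a world point X has camera coordinates R X + t. Camera axes: x right, y down, z forward; pixel columns grow to the right and rows downward; lengths in m; the calibration is good to about 2 mm. A picture is of the moment at which its call begins. camera_model takes no time and is no camera call.
- env.close_job(): hands the job in, once; it reports no verdict.
The state is a dict: "time_s": time; "q": joint angles; "qvel": joint speeds; "joint_efforts": joint torques, N m; "position": TCP position; "tool_rot": TCP orientation; "ft_force": force on the tool from outside, world axes, zero at the start; "wrist_torque": the same for the moment, N m; "grip_width": finger opening in m.
Only numpy, scipy, OpenCV 4.12 (cv2) and the standard library are available. Lean on these libraries where they do the work, as an engineer would, in place of code of your own. Each camera call takes 0.05 s, during which the arm holds its last target.

TASK

The dust extractor has its new filter in and needs its cover back: pull the top drawer of the small drawer unit fully open by its knob, and turn the extractor's left quarter-turn fastener until its brass bar lies in line with the cover's slot, like the right one, which already does. Then lift the cover out of the drawer by its handle, lower it over both fasteners and press it down against the springy rubber seal until it is fully home. Finish while still holding it pressed down there, so that I can lock the fasteners; do not force the cover or disturb the things on the bench.

Things in the scene. Friction and masses are not known exactly. Their poses are not given: they have to be found in the camera images.
- extractor: Green metal box, 130 (x) x 200 (y) x 95 mm high, fixed, right of the robot; dark flange on top round a filter opening, black hose spigot on its right side to y = -128 mm. Origin at the centre of its underside; x away from the robot, y to the left. Fasteners stand on the flange at y = +62 and -62 mm (x = 0); between them a black rubber seal ring, 72 (x) x 86 (y) mm.
- seat (a point): Centre of the place of the cover's underside when it is fully home, 97 mm above the extractor's underside (2 mm above the flange, on two flat steel bosses). The cover's centre belongs here, its long side along the extractor's y, either way round.
- fastener_left (a joint): Angle of the left fastener (at y = +62 mm of the extractor) in rad: 0 = bar in line with the cover's slot, that is along the extractor's x; positive = turned counterclockwise seen from above. Starts turned between +0.95 and +1.5; it can turn from -1.75 to 1.75, has no stop or click at 0 and stays by friction (about 0.06 N m) where it is left.
- fastener_left_head (a point): Centre of the top of the left fastener's head, 27.5 mm above the flange. The head is a brass bar 34 mm long, 9 mm thick and 20 mm tall (its underside 7.5 mm above the flange) on a thin neck; the turning axis is vertical through this point.
- fastener_right (a joint): Angle of the right fastener (at y = -62 mm), same kind and same meaning; starts in line, within 0.08 of 0.
- seal (a joint): How far the sprung rubber seal is pressed down, in m. 0 = free, its top 6 mm above the flange; at 0.004 the cover meets the steel bosses and is home. It pushes up with about 4 N when free and 10 N when the cover is home, so the cover's own weight (about 2.4 N) does not press it down.
- drawer_unit: Small wooden drawer unit, 150 (x) x 230 (y) x 150 mm high, fixed, front (-x) facing about towards the robot. Origin at the centre of its underside. One wide drawer on top, two small false fronts below (they do not move); a roll of tape lies on its top at the back, up to 175 mm above the bench.
- drawer (a joint): How far the top drawer is pulled out, in m: 0 shut, 0.125 fully open; slides along the unit's -x with about 1.5 N of friction. Inside it is 106 mm (x) by 184 mm (y), walls up to 121 mm and floor 85.5 mm above the bench. Fully open, the cover can be lifted straight up.
- drawer_knob (a point): Centre of the head of the top drawer's dark wooden knob (moves with the drawer): a cylinder 28 mm in diameter and 17 mm long, its axis along the drawer's slide, 31 mm in front of the drawer front and 42 mm below the top of the unit. Can be pinched from above across its sides (closing along the unit's y).
- cover: Loose aluminium cover plate, 84 (x) x 168 (y) x 4 mm, 0.24 kg before variation, lying flat in the drawer under the unit's top at first (long side along the unit's y). Origin at the centre of its underside, z up. Two slots through it at y = +62 and -62 mm, each 42 mm along x and 15 mm along y, which pass over the fastener heads.
- cover_handle (a point): Centre of the black handle bar on the cover, 36 mm above the cover's underside: bar 12 mm wide (x), 12 mm tall and 78 mm long (along the cover's y), with 26 mm of free space between bar and plate. Grip it across, closing along the cover's x.
- jar: Glass jar with a lid, 66 mm wide, 101 mm tall, standing right of the drawer unit. Leave alone.
- screwdriver: Red-handled screwdriver, 200 mm long, lying right of the extractor. Leave alone.
- toy_car: Wooden toy car, 173 mm long, left of the drawer unit. Leave alone.

How it is judged:
By the outcome, as a careful person would: the job done as asked, in the order asked, and still so for the second after the job is handed in, while the arm keeps its last pose, push and grip.
It also fails if it takes over 64 s, if anything falls off the work surface, if the arm or the gripper's body presses on something with over 40 N, if the wrist force passes 120 N, or if a joint passes its speed limit or range.

## Working session

There is one attempt and no reset: what is moved stays moved. The work goes in short steps, Python scripts to look and compute and a shell command to move; the robot and the scene stay as the last step left them, time stands still between calls to the robot, and variables do not carry over. Pictures are saved under pics/ and viewed, and the job is handed in when it is done.

```bash
mkdir -p pics; ls
cat > h.py <<'E'
import numpy as np, cv2
from rig import env
def grab(tag):
    for n in ("scene","top"):
        p,d=env.get_image(n); cv2.imwrite(f"pics/{tag}_{n}.png",p[:,:,::-1]); np.save(f"{tag}_{n}.npy",d)
def world(n,u,v,z):
    c=env.camera_model(n);K=np.array(c["camera_matrix"]);R=np.array(c["R"]);t=np.array(c["t"]).ravel()
    r=R.T@np.linalg.inv(K)@np.array([u,v,1.]);o=-R.T@t
    return o+r*(z-o[2])/r[2]
def cloud(tag,n):
    d=np.load(f"{tag}_{n}.npy");c=env.camera_model(n);K=np.array(c["camera_matrix"]);R=np.array(c["R"]);t=np.array(c["t"]).ravel()
    v,u=np.mgrid[:d.shape[0],:d.shape[1]]
    P=np.stack([(u-K[0,2])/K[0,0]*d,(v-K[1,2])/K[1,1]*d,d],-1)
    W=(P-t)@R; W[d==0]=np.nan
    return W
def pix(n,X):
    c=env.camera_model(n);K=np.array(c["camera_matrix"]);p=K@(np.array(c["R"])@np.array(X)+np.array(c["t"]).ravel());return p[:2]/p[2]
def crop(tag,n,u0,v0,u1,v1,s):
    i=cv2.imread(f"pics/{tag}_{n}.png")[v0:v1,u0:u1];cv2.imwrite(f"pics/{tag}_{n}_c{u0}_{v0}.png",cv2.resize(i,None,fx=s,fy=s,interpolation=cv2.INTER_CUBIC))
E
python3 - <<'E'
from h import *
grab("a")
s=env.observe();print({k:np.round(v,3).tolist() for k,v in s.items()}, env.grasp_offset)
for n in("scene","top"):
    c=env.camera_model(n);print(n,c["camera_matrix"],np.round(c["R"],3),c["t"])
E
```

```text
pics
{'time_s': 0.1, 'q': [63.638, 21.837, 74.381, 0.0, 83.858, -12.336], 'qvel': [0.005, -0.173, -0.096, 0.017, -0.068, -0.056], 'joint_efforts': [0.004, -44.922, -23.165, -0.0, 0.004, -0.0], 'position': [0.133, 0.533, 0.231], 'tool_rot': [[0.97, -0.001, 0.242], [-0.242, -0.001, 0.97], [-0.0, -1.0, -0.001]], 'ft_force': [0.104, -0.037, 0.579], 'wrist_torque': [0.048, -0.045, -0.001], 'grip_width': 0.085} 0.0187
scene [[428.48442949   0.         278.05874605]
 [  0.         428.48442949 206.87131498]
 [  0.           0.           1.        ]] [[ 0.764 -0.645 -0.008]
 [-0.409 -0.475 -0.779]
 [ 0.499  0.598 -0.627]] [-0.50031824  0.25254713  1.36301861]
top [[526.23936375   0.         268.58495849]
 [  0.         526.23936375 197.71805899]
 [  0.           0.           1.        ]] [[ 0.008 -1.     0.   ]
 [-0.993 -0.008 -0.12 ]
 [ 0.12   0.001 -0.993]] [-0.13682584  0.54461517  1.89628345]
```

View pics/a_scene.png

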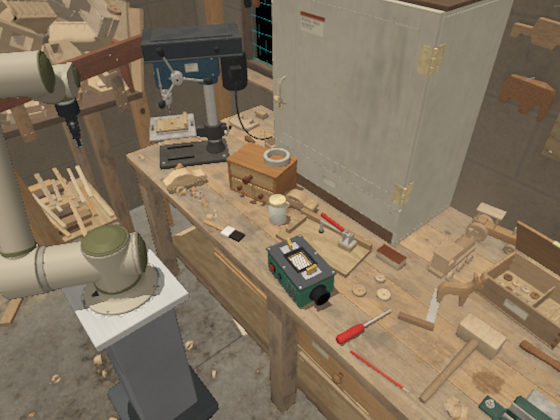

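View pics/a_top.png

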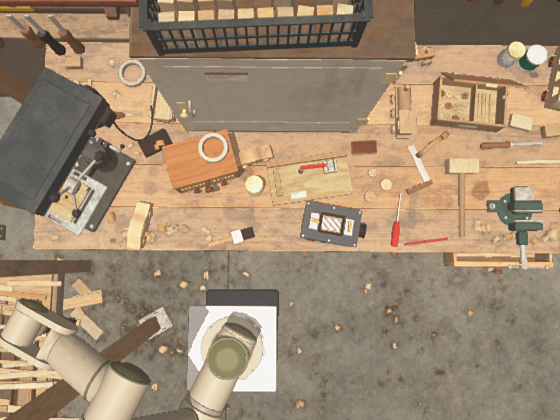

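The top view shows the drawer unit around (202,160), the jar at (255,185) and the extractor at (332,223), with the cabinet behind. I'll enlarge these areas.

Run:
```python
from h import *
crop("a","top",150,115,280,210,6)
crop("a","top",290,190,380,257,8)
crop("a","scene",215,135,315,235,6)
crop("a","scene",255,225,345,315,6)
```

```text
(no output)
```

View pics/a_top_c150_115.png

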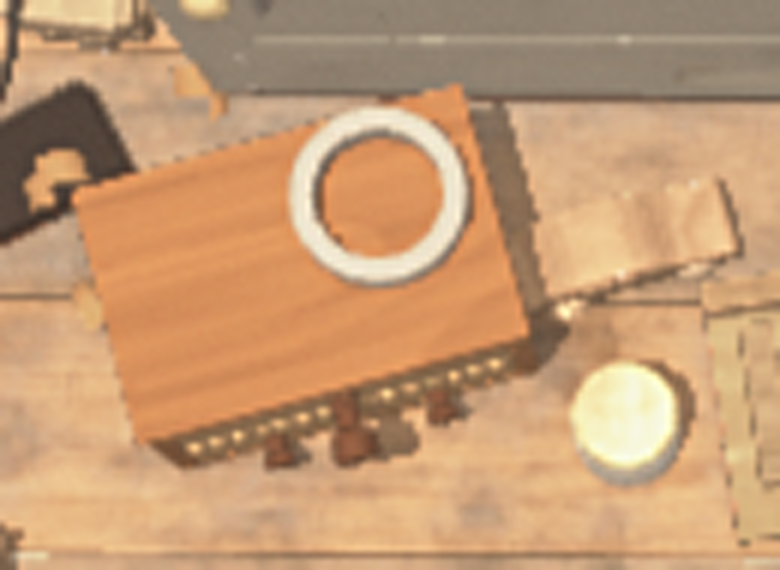

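View pics/a_top_c290_190.png

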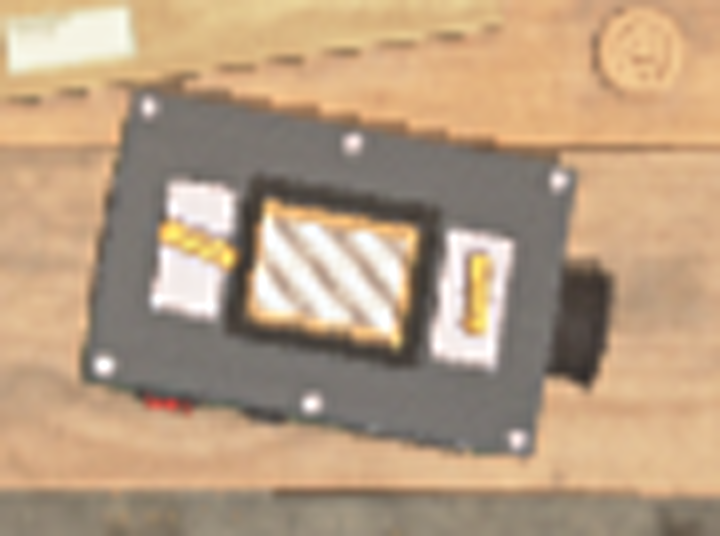

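View pics/a_scene_c215_135.png

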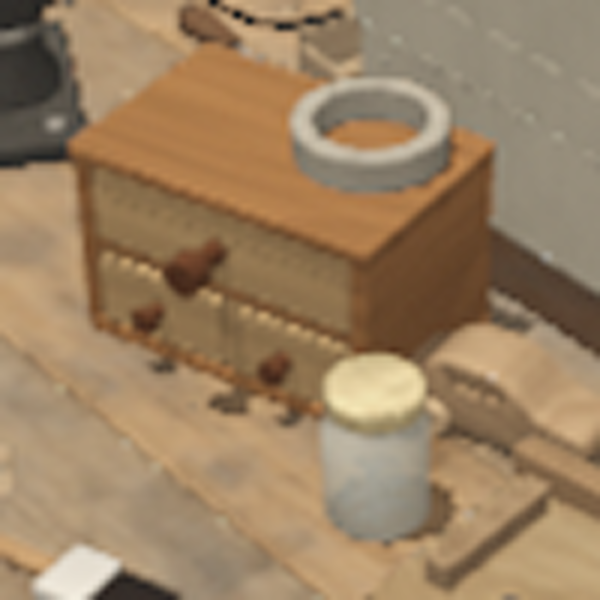

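View pics/a_scene_c255_225.png

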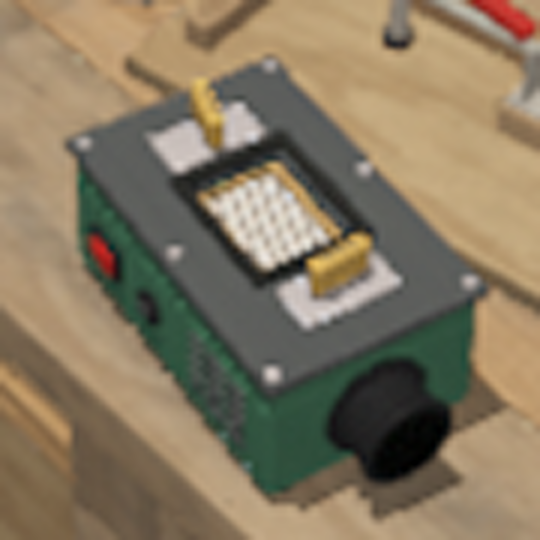

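Run:
```python
from h import *
def W(n,cu,cv,u0,v0,s,z): return world(n,(cu+.5)/s-.5+u0,(cv+.5)/s-.5+v0,z)
ex=[(133,90),(577,165),(533,457),(83,380)]
P=np.array([W("top",*p,290,190,8,.095) for p in ex]);print("ext corners",P.round(4).tolist(),"c",P.mean(0))
e=[P[0]-P[1],P[3]-P[2]];print([ (np.linalg.norm(v),np.degrees(np.arctan2(v[1],v[0]))-90) for v in e])
for a,b in((0,3),(1,2)):
    v=P[a]-P[b];print(np.linalg.norm(v),np.degrees(np.arctan2(v[1],v[0])))
sc=[(148,105),(352,142),(559,180),(517,440),(312,403),(103,365)]
S=np.array([W("top",*p,290,190,8,.096) for p in sc]);print("screws c",S.mean(0),[np.degrees(np.arctan2(*(v[::-1]))) for v in (S[0]-S[5],S[1]-S[4],S[2]-S[3])],[np.degrees(np.arctan2(*(v[::-1])))-90 for v in (S[0]-S[2],S[5]-S[3])])
# bars
for nm,a,b in(("L",(165,231),(232,262)),("R",(482,255),(476,333))):
    A=W("top",*a,290,190,8,.1225);B=W("top",*b,290,190,8,.1225);print(nm,(A+B)/2,np.linalg.norm(A-B),np.degrees(np.arctan2(*((A-B)[:2][::-1]))))
du=[(75,192),(460,85),(528,335),(140,440)]
D=np.array([W("top",*p,150,115,6,.15) for p in du]);print("du",D.round(4).tolist(),D.mean(0))
for a,b in((0,3),(1,2),(0,1),(3,2)):
    v=D[a]-D[b];print(np.linalg.norm(v),np.degrees(np.arctan2(v[1],v[0])))
# depth
for nm,zlo,zhi,box in(("ext",.085,.1,(.25,.7,-.45,0)),("du",.14,.158,(.4,.85,0.,.5))):
  for n in("top","scene"):
    C=cloud("a",n).reshape(-1,3);m=(C[:,2]>zlo)&(C[:,2]<zhi)&(C[:,0]>box[0])&(C[:,0]<box[1])&(C[:,1]>box[2])&(C[:,1]<box[3])
    Q=C[m];print(nm,n,m.sum(),Q[:,2].mean(),cv2.minAreaRect(Q[:,:2].astype(np.float32)*1000))
print("top tall", )
C=cloud("a","top").reshape(-1,3);m=(C[:,2]>.16)&(C[:,2]<.19)&(C[:,0]>.4)&(C[:,0]<.85)&(C[:,1]>0)&(C[:,1]<.5);print(cv2.minAreaRect(C[m][:,:2].astype(np.float32)*1000))
m=(C[:,2]>.09)&(C[:,2]<.11)&(C[:,0]>.4)&(C[:,0]<.7)&(C[:,1]>-.1)&(C[:,1]<.1);print("jar",cv2.minAreaRect(C[m][:,:2].astype(np.float32)*1000))
print("knob", W("top",353,445,150,115,6,.115))
```

```text
ext corners [[0.5283, -0.2657, 0.095], [0.4965, -0.462, 0.095], [0.3678, -0.441, 0.095], [0.3998, -0.2437, 0.095]] c [ 0.44810555 -0.3531022   0.095     ]
[(np.float64(0.1988372305222552), np.float64(-9.185516669038009)), (np.float64(0.19992379079653314), np.float64(-9.228184301656881))]
0.13032065900716003 -9.720945238965767
0.13046391613330305 -9.243189689215443Traceback (most recent call last):
  File "<stdin>", line 9, in <module>
TypeError: return arrays must be of ArrayType
```

```bash
cat > m.py <<'E'
from h import *
def W(n,cu,cv,u0,v0,s,z): return world(n,(cu+.5)/s-.5+u0,(cv+.5)/s-.5+v0,z)
def ang(v): return round(float(np.degrees(np.arctan2(v[1],v[0]))),2)
E
python3 - <<'E'
from m import *
sc=[(148,105),(352,142),(559,180),(517,440),(312,403),(103,365)]
S=np.array([W("top",*p,290,190,8,.096) for p in sc]);print("screws c",S.mean(0),[ang(v) for v in (S[0]-S[5],S[1]-S[4],S[2]-S[3])],[ang(v)-90 for v in (S[0]-S[2],S[5]-S[3])])
for nm,a,b in(("L",(165,231),(232,262)),("R",(482,255),(476,333))):
    A=W("top",*a,290,190,8,.1225);B=W("top",*b,290,190,8,.1225);print(nm,(A+B)/2,np.linalg.norm(A-B),ang(A-B))
du=[(75,192),(460,85),(528,335),(140,440)]
D=np.array([W("top",*p,150,115,6,.15) for p in du]);print("du",D.round(4).tolist(),D.mean(0))
for a,b in((0,3),(1,2),(0,1),(3,2)):
    v=D[a]-D[b];print(np.linalg.norm(v),ang(v))
for nm,zlo,zhi,box in(("ext",.085,.1,(.25,.7,-.45,0)),("du",.14,.158,(.4,.85,0.,.5))):
  for n in("top","scene"):
    C=cloud("a",n).reshape(-1,3);m=(C[:,2]>zlo)&(C[:,2]<zhi)&(C[:,0]>box[0])&(C[:,0]<box[1])&(C[:,1]>box[2])&(C[:,1]<box[3])
    Q=C[m];print(nm,n,m.sum(),Q[:,2].mean(),cv2.minAreaRect(Q[:,:2].astype(np.float32)*1000))
C=cloud("a","top").reshape(-1,3)
m=(C[:,2]>.16)&(C[:,2]<.19)&(C[:,0]>.4)&(C[:,0]<.85)&(C[:,1]>0)&(C[:,1]<.5);print(cv2.minAreaRect(C[m][:,:2].astype(np.float32)*1000))
m=(C[:,2]>.09)&(C[:,2]<.11)&(C[:,0]>.4)&(C[:,0]<.7)&(C[:,1]>-.1)&(C[:,1]<.1);print("jar",cv2.minAreaRect(C[m][:,:2].astype(np.float32)*1000))
print("knob", W("top",353,445,150,115,6,.115))
E
```

```text
screws c [ 0.44819575 -0.3531645   0.096     ] [-9.79, -9.02, -9.82] [-9.939999999999998, -9.790000000000006]
L [ 0.4568894  -0.29217468  0.1225    ] 0.03196285692148041 65.5
R [ 0.43726288 -0.41385963  0.1225    ] 0.034025594264704126 -4.97
du [[0.7078, 0.24, 0.15], [0.7733, 0.0177, 0.15], [0.6259, -0.0242, 0.15], [0.5629, 0.1979, 0.15]] [0.66746398 0.10783064 0.15      ]
0.15095490493815356 16.19
0.15319132902574123 15.87
0.23172140872451724 106.4
0.2308681716917926 105.85
ext top 1691 0.09370241072242357 ((499.236083984375, -232.33238220214844), (308.78619384765625, 428.3848876953125), 7.277561664581299)
ext scene 1863 0.09484904824925147 ((530.5203857421875, -222.3936004638672), (471.6812744140625, 288.22955322265625), 84.7978515625)
du top 2834 0.14966266411209642 ((662.9109497070312, 273.2095031738281), (281.79736328125, 597.2450561523438), 21.685544967651367)
du scene 1433 0.15070672505915364 ((661.4971923828125, 269.95440673828125), (277.93341064453125, 593.30810546875), 21.258953094482422)
((663.4194946289062, 274.5807800292969), (256.69744873046875, 593.7758178710938), 23.64385223388672)
jar ((592.1982421875, -0.687225341796875), (71.2710952758789, 194.64781188964844), 0.4482896327972412)
knob [0.56579096 0.07944482 0.115     ]
```

Run:
```python
from m import *
R=lambda a:np.array([[np.cos(a),-np.sin(a)],[np.sin(a),np.cos(a)]])
def sel(n,c,yaw,hx,hy,zlo,zhi):
    C=cloud("a",n).reshape(-1,3);q=(C[:,:2]-c)@R(np.radians(yaw))
    m=(abs(q[:,0])<hx)&(abs(q[:,1])<hy)&(C[:,2]>zlo)&(C[:,2]<zhi);return C[m]
for n in("top","scene"):
    Q=sel(n,(.448,-.353),-9.5,.085,.115,.088,.099);print("ext",n,len(Q),Q[:,2].mean(),cv2.minAreaRect(Q[:,:2].astype(np.float32)*1000))
    Q=sel(n,(.667,.108),16,.1,.14,.143,.157);print("du",n,len(Q),Q[:,2].mean(),cv2.minAreaRect(Q[:,:2].astype(np.float32)*1000))
    Q=sel(n,(.667,.108),16,.1,.14,.165,.185);print("tape",n,len(Q),Q[:,2].mean(),cv2.minAreaRect(Q[:,:2].astype(np.float32)*1000))
    for s in(1,-1):
        c=np.array([.4482,-.3531])+s*.062*np.array([.165,.986])
        Q=sel(n,c,-9.5,.025,.025,.108,.13);r=cv2.minAreaRect(Q[:,:2].astype(np.float32)*1000);print("fast",s,n,len(Q),r)
    Q=sel(n,(.57,-.07),0,.06,.06,.08,.12);print("jar",len(Q),Q.mean(0))
# scene corners
sx=[(66,143),(272,57),(488,290),(272,386)]
P=np.array([W("scene",*p,255,225,6,.095) for p in sx]);print(P.round(4).tolist(),P.mean(0)); print(ang(P[1]-P[0]),ang(P[2]-P[3]),ang(P[0]-P[3])-90,ang(P[1]-P[2])-90)
for a,b in(((193,84),(217,140)),((312,268),(368,238))):
    A=W("scene",*a,255,225,6,.1225);B=W("scene",*b,255,225,6,.1225);print(A,B,(A+B)/2)
```

```text
ext top 1321 0.09389022685645682 ((448.5445251464844, -353.257568359375), (200.3549346923828, 130.16200256347656), 80.23818969726562)
du top 2300 0.14970208947592417 ((679.8505249023438, 102.68165588378906), (177.19667053222656, 254.29893493652344), 16.155941009521484)
tape top 358 0.17459499033481793 ((696.1810913085938, 63.14579772949219), (101.50038146972656, 193.96246337890625), 79.4637222290039)
fast 1 top 28 ((461.3453674316406, -295.4095458984375), (25.976526260375977, 32.53000259399414), 23.036624908447266)
fast -1 top 29 ((442.22833251953125, -412.99566650390625), (9.55003833770752, 42.34080505371094), 82.77857971191406)
jar 256 [ 0.58863345 -0.07679409  0.09978188]
ext scene 1535 0.09531812468508212 ((448.5120849609375, -351.5296325683594), (204.63323974609375, 135.0259246826172), 80.5050277709961)
du scene 1177 0.15082883649868742 ((678.1944580078125, 101.94315338134766), (179.55809020996094, 260.8369140625), 16.651084899902344)
tape scene 279 0.17413128869946112 ((721.9954833984375, 58.50614929199219), (105.65381622314453, 142.3514404296875), 84.41755676269531)
fast 1 scene 40 ((457.3311462402344, -290.4067077636719), (35.74907302856445, 8.993836402893066), 66.64910888671875)
fast -1 scene 57 ((436.3577880859375, -412.90814208984375), (10.683758735656738, 33.236305236816406), 84.78258514404297)
jar 224 [ 0.58695889 -0.07588077  0.09838704]
[[0.3982, -0.2439, 0.095], [0.5259, -0.2652, 0.095], [0.4917, -0.4608, 0.095], [0.3691, -0.4365, 0.095]] [ 0.44623949 -0.35156759  0.095     ]
-9.45 -11.21 -8.579999999999998 -9.900000000000006
[ 0.45944091 -0.27535982  0.1225    ] [ 0.44120611 -0.31498804  0.1225    ] [ 0.45032351 -0.29517393  0.1225    ]
[ 0.41747329 -0.41139464  0.1225    ] [ 0.45199836 -0.41474564  0.1225    ] [ 0.43473583 -0.41307014  0.1225    ]
```

Run:
```python
from m import *
crop("a","scene",280,235,315,255,20)
crop("a","top",305,208,325,230,26)
```

```text
(no output)
```

View pics/a_scene_c280_235.png

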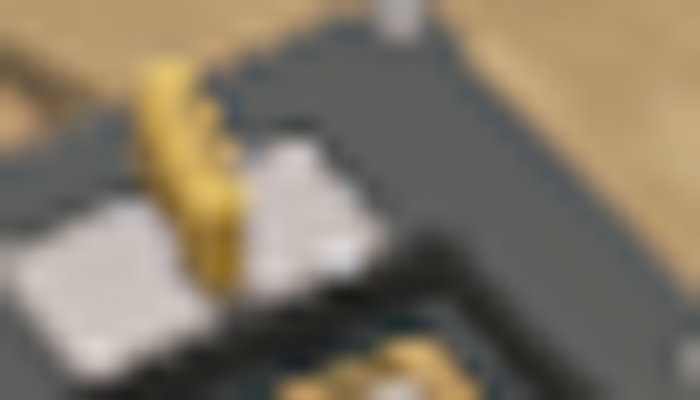

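View pics/a_top_c305_208.png

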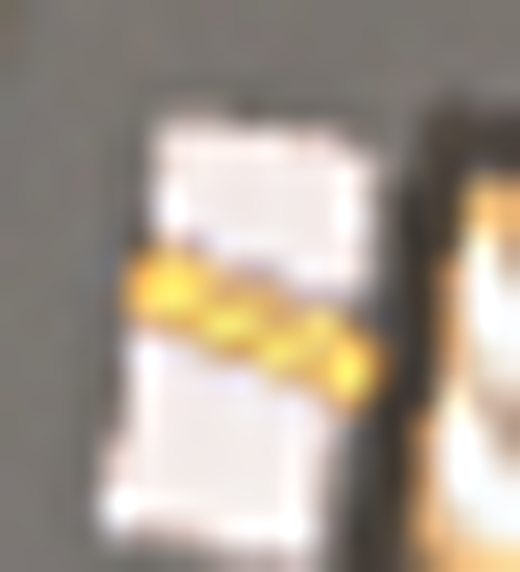

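Extractor: centre (0.448, -0.353), yaw about -9.6°, left bar at about 66° world. Drawer unit yaw is about 16°, with the knob near (0.566, 0.079, 0.108). I'm moving to above the knob.

```bash
python3 -m pendant '[[[0.8,-0.84,0],0.33,0.6],[[0.8,-0.84,0],0.33,0.6],[[0.8,-0.84,0],0.33,0.6],[[0.8,-0.84,0],0.33,0.6],[[0.8,-0.84,0],0.33,0.6],[[0.8,-0.84,0],0.33,0.6],[[0.8,-0.84,0],0.33,0.6],[[0.8,-0.84,0],0.33,0.6],[[0.8,-0.84,0],0.33,0.6]]' 40
python3 -m pendant '[[[0.8,-0.84,0],0.33,0.6],[[0.8,-0.84,0],0.33,0.6],[[0.8,-0.84,0],0.33,0.6],[[0.8,-0.84,0],0.33,0.6],[[0.8,-0.84,0],0.33,0.6],[[0.8,-0.84,0],0.33,0.6],[[0.6,-0.6,0],0.33,0.6],[[0.3,-0.3,0],0.33,0.6],[[0,0,0],0.1,0.6],[[0,0,0],0,0.6]]'
```

```text
time_s: 0.85
position: [0.35, 0.3053, 0.2312]
tool_rot: [[1.0, -0.0, -0.016], [0.016, -0.0, 1.0], [-0.0, -1.0, -0.0]]
ft_force: [0.9, 0.7, 0.6]
grip_width: 0.0512
time_s: 1.68
position: [0.5202, 0.1283, 0.2308]
tool_rot: [[0.968, -0.001, -0.25], [0.25, 0.0, 0.968], [-0.001, -1.0, 0.0]]
ft_force: [-0.2, 1.4, 0.6]
grip_width: 0.0512
```

```bash
python3 -m pendant '[[[0.7,-0.76,0],0.3,0.6],[[0.5,-0.55,0],0.02,0.6],[[0.31,-0.35,0],0,0.6],[[0,0,-0.8],0,0.6],[[0,0,-0.8],0,0.6],[[0,0,0],0,0.6],[[0,0,0],0,0.6]]'
python3 - <<'E'
from m import *
grab("b")
crop("b","top",165,125,265,200,7); crop("b","scene",195,100,325,225,5)
E
```

```text
time_s: 2.27
position: [0.5648, 0.0796, 0.1831]
tool_rot: [[0.961, -0.002, -0.278], [0.278, 0.0, 0.961], [-0.002, -1.0, 0.001]]
ft_force: [-0.3, 0.1, 0.2]
grip_width: 0.0511
```

View pics/b_top_c165_125.png

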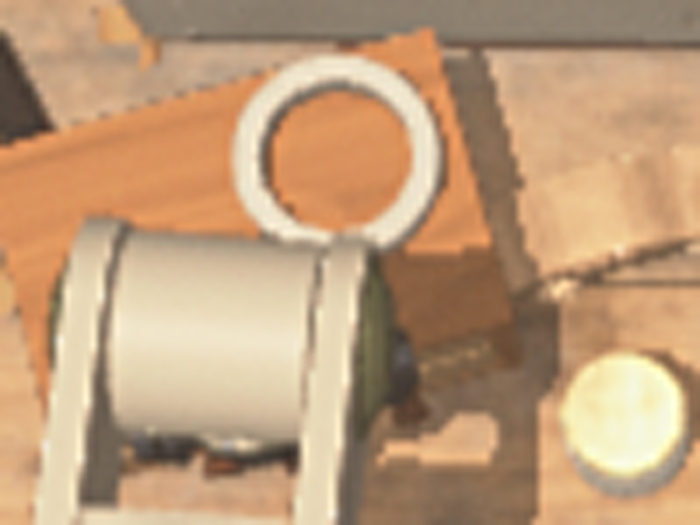

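View pics/b_scene_c195_100.png

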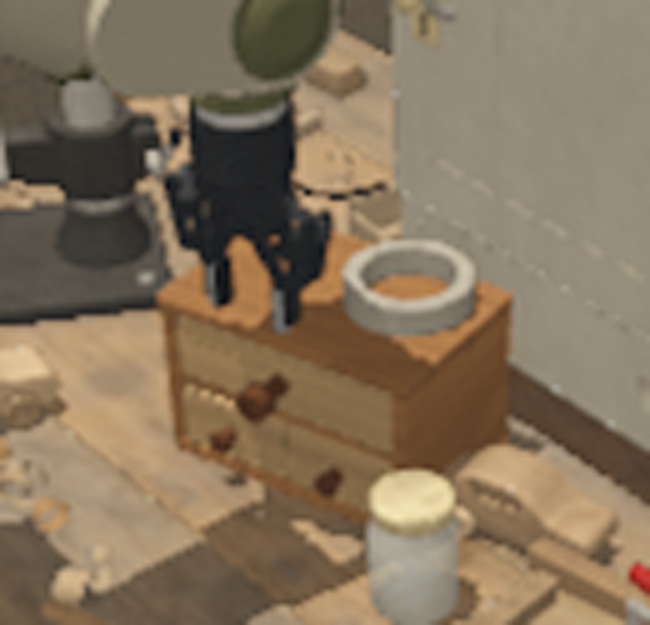

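The scene view shows the gripper above and in front of the unit, with fingertips near crop (216,300) and (285,325) and the knob head at (258,402). I'll compare the projected TCP with the image.

Run:
```python
from m import *
f=lambda X:(pix("scene",X)-np.array([195,100])+.5)*5-.5
print(f([.5648,.0796,.1831]),f([.5656,.0785,.108]))
y=np.array([-.277,.961,0])
for s in(1,-1): print(f(np.array([.5648,.0796,.187])+s*.03*y))
```

```text
[252.17482069 320.55495823] [259.43891946 404.20078629]
[219.59115398 304.02073645]
[284.70590876 328.35633456]
```

```bash
python3 -m pendant '[[[0.03,-0.03,-0.6],0,0.6],[[0,0,-0.8],0,0.6],[[0,0,-0.7],0,0.6],[[0,0,-0.5],0,0.6],[[0,0,-0.35],0,0.6],[[0,0,-0.2],0,0.6],[[0,0,0],0,0.6]]'
python3 -m pendant '[[[0,0,0],0,0.2],[[0,0,0],0,0.2],[[0,0,0],0,0.2],[[0,0,0],0,0.2],[[0,0,0],0,0.2],[[0,0,0],0,0.2]]'
```

```text
time_s: 2.95
position: [0.5666, 0.078, 0.0888]
tool_rot: [[0.961, -0.0, -0.278], [0.278, 0.0, 0.961], [-0.0, -1.0, 0.0]]
ft_force: [0.3, -0.2, 0.0]
grip_width: 0.0511
time_s: 3.45
position: [0.5658, 0.0822, 0.0908]
tool_rot: [[0.96, 0.001, -0.278], [0.278, 0.007, 0.96], [0.003, -1.0, 0.007]]
ft_force: [-5.9, 22.4, 9.2]
grip_width: 0.0262
```

```bash
python3 -m pendant '[[[-0.03,0.1,0],0,0.2],[[-0.01,0.05,0],0,0.2],[[0,0,0],0,0.2]]'
```

```text
time_s: 3.7
position: [0.5658, 0.0824, 0.0908]
tool_rot: [[0.961, 0.003, -0.278], [0.278, -0.001, 0.961], [0.002, -1.0, -0.001]]
ft_force: [-2.6, -2.4, 6.6]
grip_width: 0.0263
```

```bash
python3 -m pendant '[[[-0.1,-0.029,0],0,0.2],[[-0.2,-0.058,0],0,0.2],[[-0.35,-0.101,0],0,0.2],[[-0.45,-0.13,0],0,0.2],[[-0.5,-0.144,0],0,0.2],[[-0.5,-0.144,0],0,0.2],[[-0.5,-0.144,0],0,0.2],[[-0.45,-0.13,0],0,0.2],[[-0.35,-0.101,0],0,0.2],[[-0.25,-0.072,0],0,0.2],[[-0.15,-0.043,0],0,0.2],[[0,0,0],0,0.2]]'
```

```text
time_s: 4.7
position: [0.4517, 0.0491, 0.0907]
tool_rot: [[0.961, 0.004, -0.277], [0.277, -0.001, 0.961], [0.004, -1.0, -0.002]]
ft_force: [-1.7, -0.8, 10.2]
grip_width: 0.0264
```

```bash
python3 -m pendant '[[[-0.08,-0.023,0],0,0.2],[[-0.08,-0.023,0],0,0.2],[[0,0,0],0,0.2]]'; python3 -m pendant '[[[-0.05,-0.014,0],0,0.2],[[-0.03,-0.009,0],0,0.2],[[0,0,0],0,0.2]]'
```

```text
time_s: 4.95
position: [0.4476, 0.0479, 0.0907]
tool_rot: [[0.961, 0.005, -0.277], [0.277, -0.0, 0.961], [0.004, -1.0, -0.002]]
ft_force: [-1.2, -0.2, 10.9]
grip_width: 0.0263
time_s: 5.2
position: [0.4458, 0.0474, 0.0907]
tool_rot: [[0.961, 0.006, -0.277], [0.277, -0.0, 0.961], [0.006, -1.0, -0.002]]
ft_force: [1.6, 0.2, 9.5]
grip_width: 0.0263
```

```bash
python3 -m pendant '[[[-0.05,-0.014,0],0,0.2],[[-0.03,-0.009,0],0,0.2],[[0,0,0],0,0.2]]'
```

```text
time_s: 5.45
position: [0.4458, 0.0473, 0.0908]
tool_rot: [[0.961, 0.012, -0.276], [0.276, 0.001, 0.961], [0.012, -1.0, -0.002]]
ft_force: [13.4, 8.7, 0.0]
grip_width: 0.0265
```

```bash
python3 -m pendant '[[[0.05,0.014,0],0,0.2],[[0,0,0],0,0.6],[[0,0,0],0,0.6],[[0,0,0],0,0.6],[[0,0,0.3],0,0.6],[[0,0,0.6],0,0.6],[[0,0,0.9],0,0.6],[[0,0,0.9],0,0.6],[[0,0,0.9],0,0.6],[[0,0,0.9],0,0.6],[[0,0,0.5],0,0.6]]'
python3 -m pendant '[[[0,-0.6,0],-1,0.6],[[0,-0.9,0],-1,0.6],[[0,-0.9,0],-1,0.6],[[0,-0.9,0],-1,0.6],[[0,-0.9,0],-1,0.6],[[0,-0.9,0],-1,0.6],[[0,-0.9,0],-1,0.6],[[0,-0.9,0],-1,0.6],[[0,-0.9,0],-1,0.6],[[0,-0.9,0],-1,0.6],[[0,-0.9,0],-1,0.6],[[0,-0.9,0],-1,0.6]]'
python3 - <<'E'
from m import *
grab("c")
crop("c","top",150,115,280,210,6); crop("c","scene",195,135,325,255,5)
E
```

```text
time_s: 6.37
position: [0.4434, 0.047, 0.2417]
tool_rot: [[0.961, 0.003, -0.278], [0.278, -0.001, 0.961], [0.003, -1.0, -0.002]]
ft_force: [0.4, -0.3, 0.4]
grip_width: 0.0512
time_s: 7.37
position: [0.4426, -0.2691, 0.2387]
tool_rot: [[0.718, -0.001, 0.696], [-0.696, 0.0, 0.718], [-0.001, -1.0, -0.0]]
ft_force: [0.8, -0.3, -1.0]
grip_width: 0.0514
```

View pics/c_top_c150_115.png

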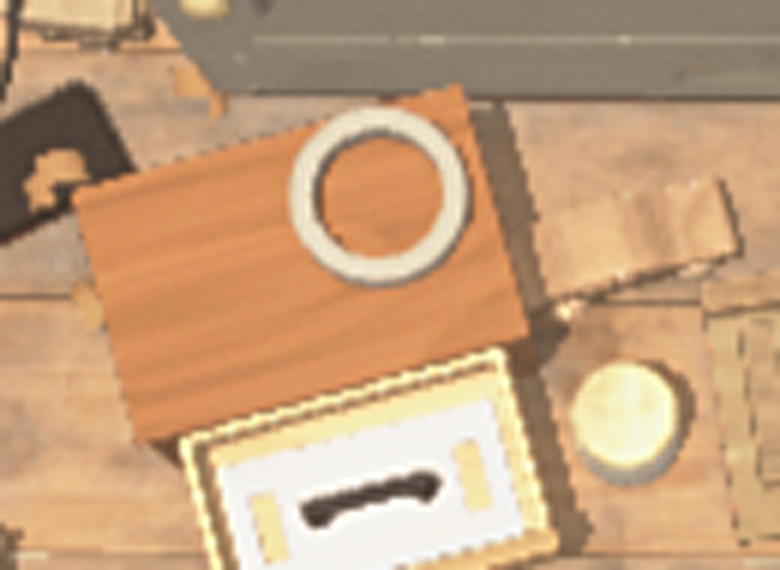

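View pics/c_scene_c195_135.png

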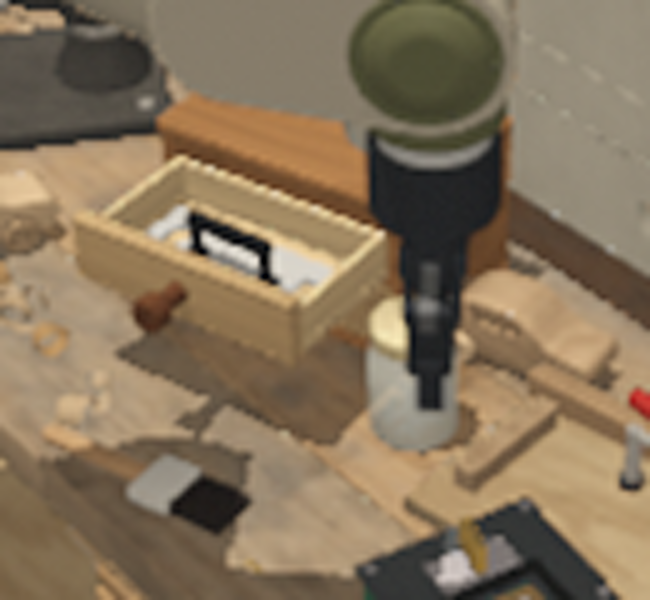

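```bash
python3 -m pendant '[[[0.2,-0.3,0],-1,0.5],[[0.2,-0.3,0],-1,0.5],[[0.1,-0.1,0],-1,0.5],[[0,0,-0.3],-1,0.5],[[0,0,-0.3],-1,0.5],[[0,0,-0.3],-1,0.5],[[0,0,-0.3],-1,0.5],[[0,0,-0.3],-1,0.5],[[0,0,-0.3],-1,0.5],[[0,0,0],-1,0.5],[[0,0,0],-1,0.5],[[0,0,0],-1,0.5]]'
python3 -m pendant '[[[0,0,0],-0.9,0.5],[[0,0,0],-0.7,0.5],[[0,0,0],-0.3,0.5],[[0,0,0],0,0.5]]'
```

```text
time_s: 8.47
position: [0.458, -0.2879, 0.1846]
tool_rot: [[-0.242, -0.001, 0.97], [-0.97, 0.001, -0.242], [-0.001, -1.0, -0.001]]
ft_force: [-0.6, -0.0, 0.4]
grip_width: 0.0428
time_s: 8.8
position: [0.458, -0.2881, 0.1848]
tool_rot: [[-0.396, -0.0, 0.918], [-0.918, 0.0, -0.396], [-0.0, -1.0, -0.001]]
ft_force: [-0.3, 0.3, 0.3]
grip_width: 0.0425
```

```bash
python3 -m pendant '[[[0.02,-0.09,-0.4],0,0.5],[[0,0,-0.7],0,0.5],[[0,0,-0.6],0,0.5],[[0,0,-0.4],0,0.5],[[0,0,0],0,0.5]]'
python3 - <<'E'
from m import *
grab("d")
crop("d","top",290,190,380,257,8); crop("d","scene",255,215,345,305,6)
E
```

```text
time_s: 9.22
position: [0.4578, -0.2902, 0.1196]
tool_rot: [[-0.395, -0.004, 0.919], [-0.919, 0.004, -0.395], [-0.002, -1.0, -0.005]]
ft_force: [0.5, 0.2, -0.5]
grip_width: 0.0429
```

View pics/d_scene_c255_215.png

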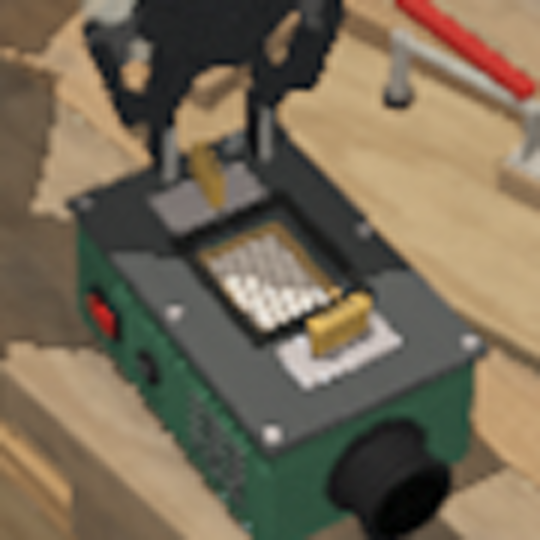

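The fingers straddle the left bar: tips at crop (165,170) and (262,155), bar at (207,172). I'm lowering further and closing lightly.

```bash
python3 -m pendant '[[[0,0,-0.3],0,0.5],[[0,0,-0.15],0,0.5],[[0,0,0],0,0.5]]' 20
python3 -m pendant '[[[0,0,0],0,0.25],[[0,0,0],0,0.05],[[0,0,0],0,0.02],[[0,0,0],0,0.02],[[0,0,0],0,0.02],[[0,0,0],0,0.02]]' 20
```

```text
time_s: 9.57
position: [0.4585, -0.2912, 0.1076]
tool_rot: [[-0.396, -0.001, 0.918], [-0.918, 0.001, -0.396], [-0.0, -1.0, -0.001]]
ft_force: [-0.2, -0.9, 0.3]
grip_width: 0.0428
time_s: 10.07
position: [0.4557, -0.2902, 0.1087]
tool_rot: [[-0.396, -0.007, 0.918], [-0.918, 0.003, -0.396], [0.0, -1.0, -0.008]]
ft_force: [-18.2, 4.3, 11.4]
grip_width: 0.0086
```

```bash
python3 -m pendant '[[[-0.07,0.02,0.02],0,0.02],[[-0.04,0.01,0.02],-0.3,0.02],[[0,0,0],-0.6,0.02],[[0,0,0],-0.6,0.02],[[0,0,0],-0.6,0.02],[[0,0,0],-0.6,0.02],[[0,0,0],-0.3,0.02],[[0,0,0],0,0.02]]'
```

```text
time_s: 10.73
position: [0.4553, -0.2901, 0.1088]
tool_rot: [[-0.622, -0.001, 0.783], [-0.783, 0.002, -0.622], [-0.001, -1.0, -0.002]]
ft_force: [0.8, 1.9, -8.5]
grip_width: 0.0082
```

```bash
python3 -m pendant '[[[0,0,-0.02],-0.5,0.02],[[0,0,0],-0.8,0.02],[[0,0,0],-0.8,0.02],[[0,0,0],-0.8,0.02],[[0,0,0],-0.8,0.02],[[0,0,0],-0.8,0.02],[[0,0,0],-0.6,0.02],[[0,0,0],0,0.02]]'
```

```text
time_s: 11.4
position: [0.4552, -0.2899, 0.1088]
tool_rot: [[-0.899, -0.001, 0.439], [-0.439, 0.002, -0.899], [0.0, -1.0, -0.002]]
ft_force: [-1.2, 4.8, -3.4]
grip_width: 0.0086
```

```bash
python3 -m pendant '[[[0,0,0],-0.6,0.02],[[0,0,0],-0.8,0.02],[[0,0,0],-0.8,0.02],[[0,0,0],-0.8,0.02],[[0,0,0],-0.8,0.02],[[0,0,0],-0.8,0.02],[[0,0,0],-0.8,0.02],[[0,0,0],-0.8,0.02],[[0,0,0],-0.6,0.02],[[0,0,0],-0.3,0.02],[[0,0,0],0,0.02]]'
```

```text
time_s: 12.32
position: [0.4551, -0.2896, 0.1088]
tool_rot: [[-0.987, -0.001, -0.162], [0.162, 0.002, -0.987], [0.001, -1.0, -0.002]]
ft_force: [-1.7, 5.5, -1.7]
grip_width: 0.0085
```

```bash
python3 -m pendant '[[[0,0,0],0,0.4],[[0,0,0],0,0.4],[[0,0,0],0,0.4],[[0,0,0.4],0,0.4],[[0,0,0.8],0,0.4],[[0,0,0.9],0,0.4],[[0,0.3,0.9],0,0.4],[[0,0.8,0.6],0,0.4],[[0,0.9,0],0,0.4],[[0,0.9,0],0,0.4],[[0,0.9,0],0,0.4],[[0,0.9,0],0,0.4]]'
python3 -m pendant '[[[0,0.9,0],1,0.4],[[0,0.9,0],1,0.4],[[0,0.3,0],1,0.4]]'
python3 - <<'E'
from m import *
grab("e")
crop("e","top",290,190,380,257,8); crop("e","scene",255,225,345,315,6);crop("e","scene",195,135,325,255,5)
E
```

```text
time_s: 13.32
position: [0.4556, -0.1488, 0.2175]
tool_rot: [[-0.987, 0.001, -0.163], [0.163, -0.001, -0.987], [-0.002, -1.0, 0.001]]
ft_force: [0.1, 0.6, 0.3]
grip_width: 0.0339
time_s: 13.57
position: [0.4554, -0.0841, 0.2175]
tool_rot: [[-0.994, 0.001, 0.105], [-0.105, -0.0, -0.994], [-0.001, -1.0, 0.0]]
ft_force: [1.1, -1.0, -0.0]
grip_width: 0.0342
```

View pics/e_top_c290_190.png

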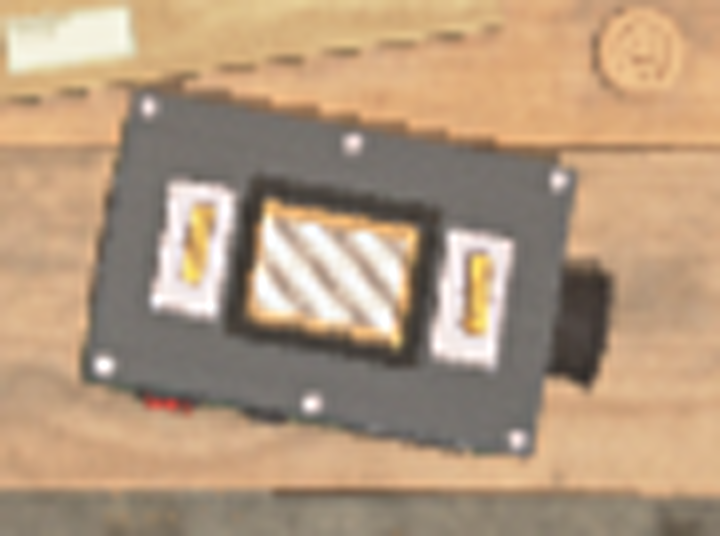

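View pics/e_scene_c255_225.png

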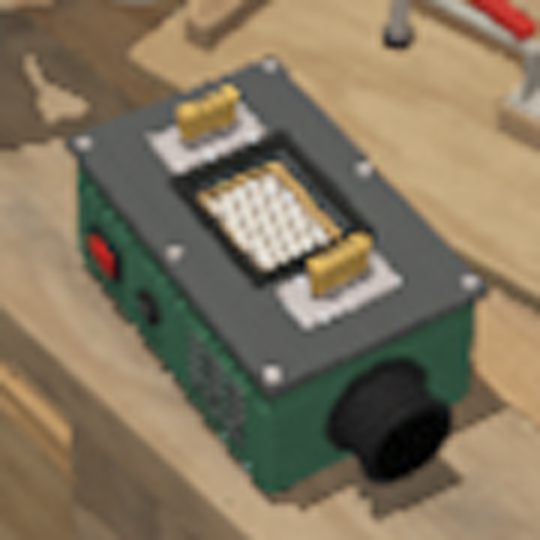

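View pics/e_scene_c195_135.png

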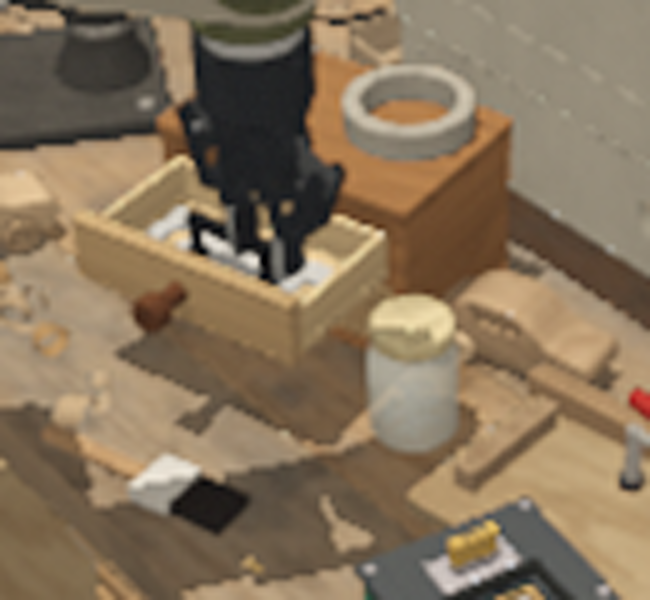

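Run:
```python
from m import *
f=lambda p,z,n="top",o=(150,115,6):W(n,*p,*o,z)
a,b=f((307,512),.1275),f((436,485),.1275);print("handle",(a+b)/2,np.linalg.norm(a-b),ang(a-b)-90)
a,b=f((269,527),.0895),f((473,475),.0895);print("slots",(a+b)/2,np.linalg.norm(a-b),ang(a-b)-90)
g=lambda p,z:W("top",*p,290,190,8,z)
a,b=g((199,244),.1225),g((477,293),.1225);print("fasts",a,b,(a+b)/2,ang(a-b)-90)
a,b=g((207,206),.1225),g((191,282),.1225);print(ang(a-b),np.linalg.norm(a-b))
h=lambda p,z:W("scene",*p,195,135,5,z)
c=np.load("c_scene.npy")
a,b=h((190,214),.1275),h((270,238),.1275);print("handle scene",(a+b)/2,np.linalg.norm(a-b),ang(a-b)-90)
h=lambda p,z:W("scene",*p,255,225,6,z)
for p,q in(((180,120),(237,92)),((310,265),(370,238))):
    a,b=h(p,.1225),h(q,.1225);print(ang(b-a),(a+b)/2,np.linalg.norm(a-b))
crop("c","scene",225,165,265,200,18)
```

```text
handle [0.53281122 0.06653779 0.1275    ] 0.07636250525072293 12.420000000000002
slots [0.53589303 0.07094016 0.0895    ] 0.12446474569460643 14.920000000000002
fasts [ 0.45797699 -0.2924007   0.1225    ] [ 0.43767111 -0.41299447  0.1225    ] [ 0.44782405 -0.35269758  0.1225    ] -9.560000000000002
-11.96 0.03389275702091078
handle scene [0.53558499 0.07360378 0.1275    ] 0.06934062603122519 22.700000000000003
-5.47 [ 0.45467581 -0.29322899  0.1225    ] 0.036593926822022206
-9.92 [ 0.43541423 -0.41235407  0.1225    ] 0.03518566347249098
```

View pics/c_scene_c225_165.png

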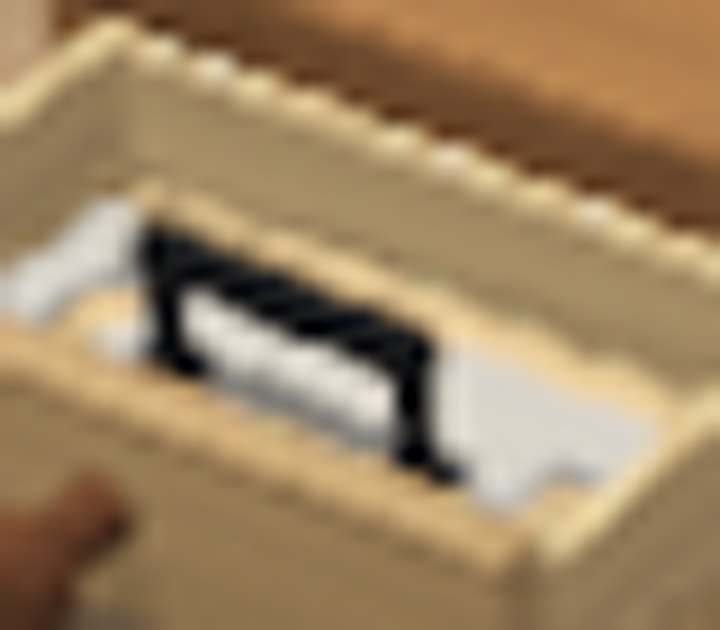

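Run:
```python
from m import *
crop("c","top",178,168,248,220,11)
C=cloud("c","top")
i=cv2.imread("pics/c_top.png")
v,u=np.mgrid[:420,:560]
z=C[...,2]
m=(u>178)&(u<248)&(v>168)&(v<220)&(z>.086)&(z<.094)&(i.min(2)>190)
Q=C[m];print(len(Q),Q[:,2].mean(),cv2.minAreaRect(Q[:,:2].astype(np.float32)*1000))
m2=(u>190)&(u<235)&(v>185)&(v<210)&(i.max(2)<90)
P=np.array([world("top",uu,vv,.1275) for uu,vv in zip(u[m2],v[m2])]);print(len(P),P.mean(0),cv2.minAreaRect(P[:,:2].astype(np.float32)*1000))
print(pix("top",[.5336,.0725,.1275]))
C=cloud("c","scene");i=cv2.imread("pics/c_scene.png");z=C[...,2]
m=(u>225)&(u<265)&(v>165)&(v<200)&(z>.120)&(z<.135)&(i.max(2)<70)
Q=C[m];print(len(Q),Q.mean(0),cv2.minAreaRect(Q[:,:2].astype(np.float32)*1000))
```

```text
510 0.08959084093232314 ((536.244873046875, 71.9105453491211), (85.78333282470703, 168.76748657226562), 15.64443588256836)
30 [0.53412049 0.063673   0.1275    ] ((533.33154296875, 65.15624237060547), (10.304973602294922, 72.33949279785156), 13.127171516418457)
[209.79971193 197.42661979]
36 [0.53208925 0.06706543 0.12524482] ((532.226806640625, 70.04034423828125), (9.257936477661133, 72.33934783935547), 11.914777755737305)
```

View pics/c_top_c178_168.png

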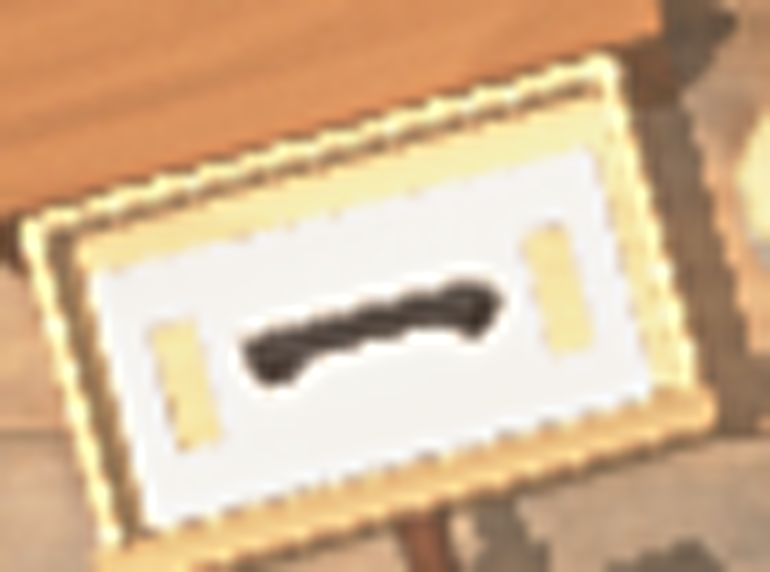

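```bash
python3 -m pendant '[[[0.13,0.26,0],1,0.36],[[0.13,0.26,0],1,0.36],[[0.13,0.26,0],1,0.36],[[0.13,0.26,0],1,0.36],[[0.13,0.26,0],1,0.36],[[0.13,0.26,0],1,0.36],[[0.13,0.26,0],1,0.36],[[0.13,0.26,0],1,0.36],[[0.13,0.26,0],1,0.36],[[0.13,0.26,0],1,0.36],[[0.13,0.26,0],1,0.36],[[0.13,0.26,0],1,0.36]]'
python3 -m pendant '[[[0.13,0.26,0],1,0.36],[[0.13,0.26,0],1,0.36],[[0.13,0.26,0],1,0.36],[[0.13,0.26,0],1,0.36],[[0.13,0.26,0],1,0.36],[[0.13,0.26,0],0.9,0.36],[[0.13,0.26,0],0.7,0.36],[[0.13,0.26,0],0.5,0.36],[[0.13,0.2,0],0.2,0.36],[[0,0,0],0,0.36],[[0,0,0],0,0.36]]'
```

```text
time_s: 14.67
position: [0.5031, 0.0061, 0.2171]
tool_rot: [[-0.412, 0.001, 0.911], [-0.911, -0.001, -0.412], [0.0, -1.0, 0.001]]
ft_force: [-0.8, -0.2, -0.1]
grip_width: 0.0307
time_s: 15.58
position: [0.5377, 0.0748, 0.2168]
tool_rot: [[0.208, 0.0, 0.978], [-0.978, -0.0, 0.208], [0.0, -1.0, 0.0]]
ft_force: [-0.2, -0.1, 0.8]
grip_width: 0.0308
```

```bash
python3 -m pendant '[[[-0.12,-0.03,-0.4],0.7,0.36],[[0,0,-0.7],0,0.36],[[0,0,-0.7],0,0.36],[[0,0,-0.5],0,0.36],[[0,0,-0.3],0,0.36],[[0,0,0],0,0.36]]'
python3 - <<'E'
from m import *
grab("f")
crop("f","scene",215,140,275,200,10)
E
```

```text
time_s: 16.08
position: [0.5331, 0.0739, 0.1374]
tool_rot: [[0.268, -0.003, 0.964], [-0.964, 0.0, 0.268], [-0.001, -1.0, -0.003]]
ft_force: [0.0, -0.1, -0.5]
grip_width: 0.0306
```

View pics/f_scene_c215_140.png

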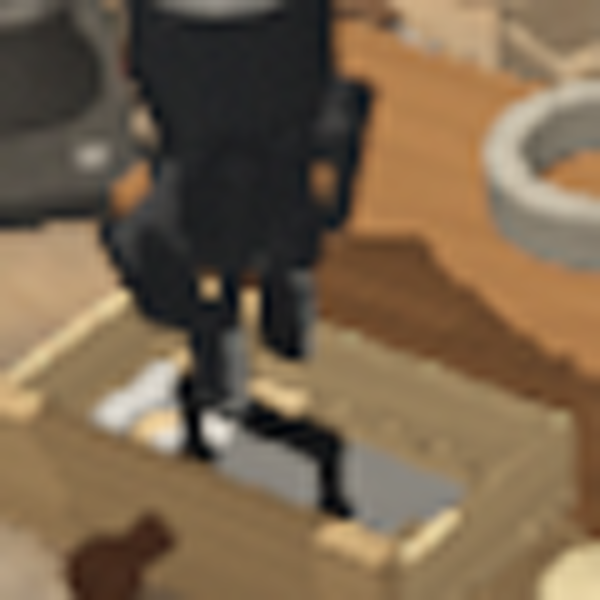

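The fingers straddle the handle bar: tips at crop (225,400) and (287,350), bar running from (185,390) to (335,450). Lowering and gripping.

```bash
python3 -m pendant '[[[-0.04,-0.01,-0.4],0,0.36],[[0,0,-0.4],0,0.36],[[0,0,-0.2],0,0.36],[[0,0,-0.08],0,0.36],[[0,0,0],0,0.36]]' 25
python3 -m pendant '[[[0,0,0],0,0.2],[[0,0,0],0,0.1],[[0,0,0],0,0.1],[[0,0,0],0,0.1],[[0,0,0],0,0.1]]' 25
```

```text
time_s: 16.6
position: [0.5328, 0.0741, 0.1069]
tool_rot: [[0.269, 0.0, 0.963], [-0.963, -0.0, 0.269], [0.0, -1.0, 0.0]]
ft_force: [-0.1, -0.2, 0.7]
grip_width: 0.0306
time_s: 17.02
position: [0.533, 0.0741, 0.1073]
tool_rot: [[0.269, 0.002, 0.963], [-0.963, -0.0, 0.269], [0.001, -1.0, 0.002]]
ft_force: [-1.0, 0.2, 6.4]
grip_width: 0.0113
```

```bash
python3 -m pendant '[[[0,0,0],0,0.05],[[0,0,0],0,0.05],[[0,0,0],0,0.05],[[0,0,0.1],0,0.05],[[0,0,0.2],0,0.05],[[0,0,0.3],0,0.05],[[0,0,0.4],0,0.05],[[0,0,0],0,0.05],[[0,0,0],0,0.05]]' 80
```

```text
time_s: 17.77
position: [0.5328, 0.0742, 0.137]
tool_rot: [[0.269, 0.001, 0.963], [-0.963, -0.0, 0.269], [0.0, -1.0, 0.001]]
ft_force: [-0.3, -0.2, -3.3]
grip_width: 0.0103
```

```bash
python3 -m pendant '[[[0,0,0.5],0,0.05],[[0,0,0.8],0,0.05],[[0,0,0.9],0,0.05],[[0,0,0.8],0,0.05],[[0,-0.2,0.6],0,0.05],[[-0.1,-0.5,0.2],-0.2,0.05],[[-0.2,-0.8,0],-0.3,0.05],[[-0.2,-0.9,0],-0.3,0.05],[[-0.2,-0.9,0],-0.3,0.05],[[-0.2,-0.9,0],-0.3,0.05],[[-0.2,-0.9,0],-0.3,0.05],[[-0.2,-0.9,0],-0.3,0.05]]'
python3 -m pendant '[[[-0.2,-0.9,0],-0.3,0.05],[[-0.2,-0.9,0],-0.4,0.05],[[-0.2,-0.9,0],-0.4,0.05],[[-0.2,-0.9,0],-0.4,0.05],[[-0.2,-0.9,0],-0.4,0.05],[[-0.2,-0.9,0],-0.4,0.05],[[-0.2,-0.8,0],-0.4,0.05],[[-0.2,-0.6,0],-0.3,0.05],[[-0.1,-0.3,0],-0.2,0.05],[[0,0,0],0,0.05],[[0,0,0],0,0.05]]'
```

```text
time_s: 18.77
position: [0.4928, -0.1069, 0.2498]
tool_rot: [[0.097, -0.001, 0.995], [-0.995, 0.001, 0.097], [-0.001, -1.0, -0.001]]
ft_force: [-0.7, 1.1, -2.8]
grip_width: 0.0104
time_s: 19.68
position: [0.4425, -0.3183, 0.25]
tool_rot: [[-0.18, -0.001, 0.984], [-0.984, 0.001, -0.18], [-0.001, -1.0, -0.001]]
ft_force: [0.4, 0.6, -3.2]
grip_width: 0.0097
```

```bash
python3 -m pendant '[[[0.05,-0.5,0],0.18,0.05],[[0.05,-0.4,-0.5],0,0.05],[[0,-0.17,-0.7],0,0.05],[[0,0,-0.7],0,0.05],[[0,0,-0.5],0,0.05],[[0,0,-0.2],0,0.05],[[0,0,0],0,0.05],[[0,0,0],0,0.05]]'
python3 - <<'E'
from m import *
grab("g")
crop("g","top",290,190,380,257,8); crop("g","scene",245,190,355,300,5.5)
E
```

```text
time_s: 20.35
position: [0.4462, -0.3504, 0.1733]
tool_rot: [[-0.163, 0.001, 0.987], [-0.987, -0.001, -0.163], [0.0, -1.0, 0.001]]
ft_force: [-0.0, -0.5, -2.3]
grip_width: 0.0099
```

View pics/g_top_c290_190.png

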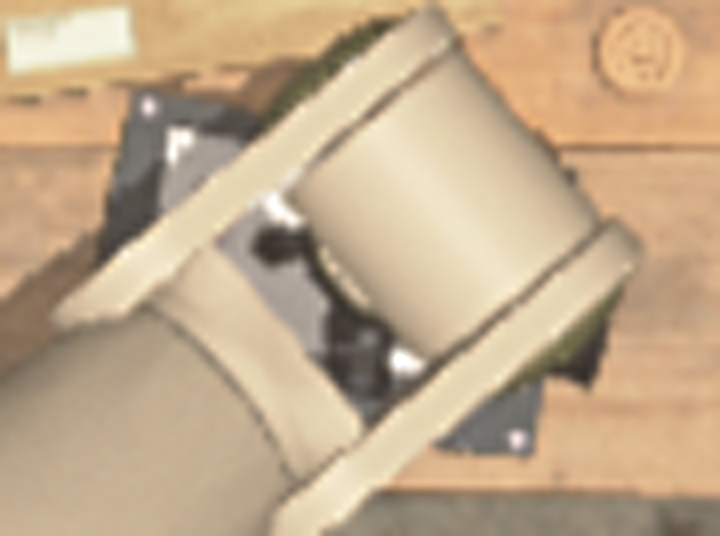

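View pics/g_scene_c245_190.png

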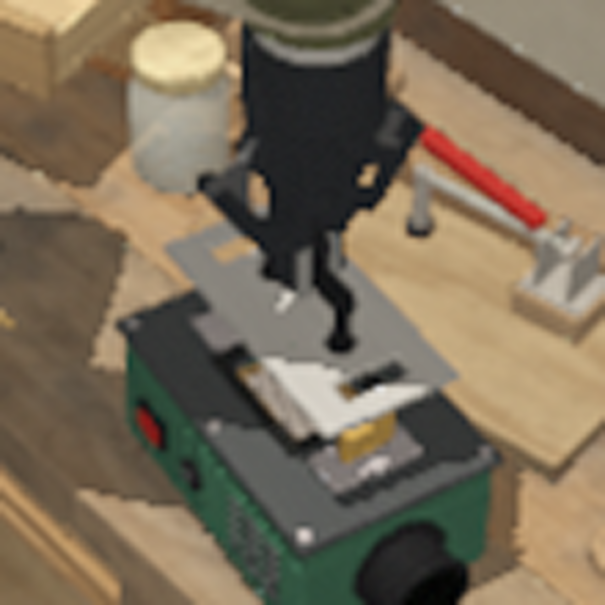

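Run:
```python
from m import *
crop("g","scene",270,225,332,273,12)
crop("e","scene",260,230,340,290,10)
```

```text
(no output)
```

View pics/g_scene_c270_225.png

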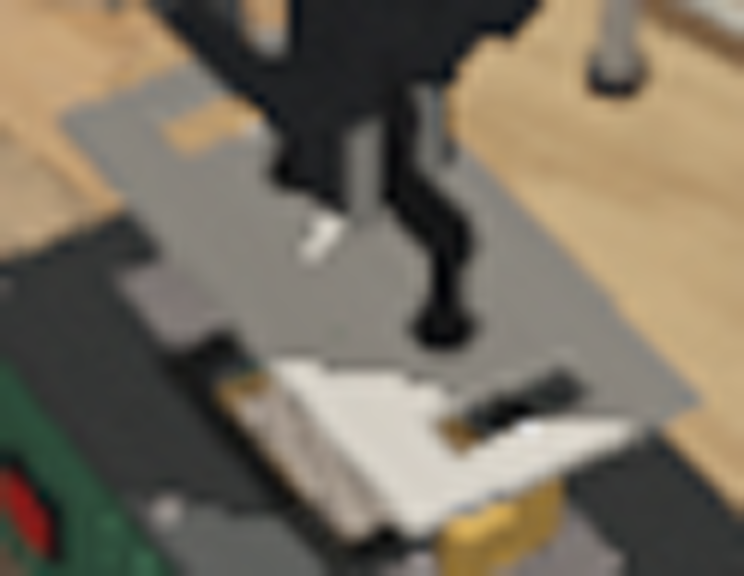

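View pics/e_scene_c260_230.png

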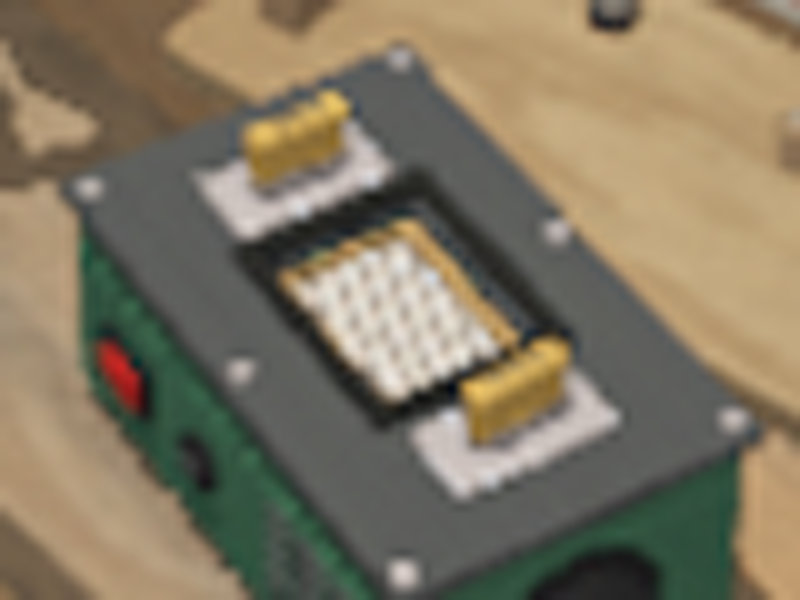

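Run:
```python
from m import *
for z in(.152,.1555,.159):
    g=lambda p:W("scene",*p,270,225,12,z)
    a,b,c=g((62,118)),g((405,540)),g((700,405))
    print(z,"168?",np.linalg.norm(a-b),"84?",np.linalg.norm(b-c),"yaw",ang(a-b)-90,ang(c-b),"ctr",(a+c)/2,"slotR",g((512,411)))
h=lambda p:W("scene",*p,260,230,10,.1225)
l,r=h((297,114)),h((519,367));print("L",l,"R",r,"mid",(l+r)/2,ang(l-r)-90)
for p,q in(((252,131),(343,97)),((471,388),(566,345))): print(ang(h(q)-h(p)))
f=lambda p:W("scene",*p,260,230,10,.096)
S=[f(p) for p in((90,187),(400,57),(733,418),(403,573))];print("screws",np.mean(S,0),ang(S[1]-S[0]),ang(S[2]-S[3]),ang(S[0]-S[3])-90,ang(S[1]-S[2])-90)
C=cloud("g","scene")
for p in((300,240),(297,250),(310,240)):print(C[p[1],p[0]])
```

```text
0.152 168? 0.16820797509323845 84? 0.0851327668307461 yaw -11.209999999999994 -9.47 ctr [ 0.44847967 -0.35005031  0.152     ] slotR [ 0.43829494 -0.41148704  0.152     ]
0.1555 168? 0.16755029411144368 84? 0.08479990388746937 yaw -11.209999999999994 -9.47 ctr [ 0.44596472 -0.35266412  0.1555    ] slotR [ 0.43581981 -0.41386063  0.1555    ]
0.159 168? 0.16689261312964876 84? 0.08446704094419262 yaw -11.209999999999994 -9.47 ctr [ 0.44344977 -0.35527793  0.159     ] slotR [ 0.43334469 -0.41623422  0.159     ]
L [ 0.45826196 -0.28862528  0.1225    ] R [ 0.43645494 -0.41199599  0.1225    ] mid [ 0.44735845 -0.35031064  0.1225    ] -10.019999999999996
-12.33
-9.76
screws [ 0.44694135 -0.35048152  0.096     ] -9.41 -9.74 -9.900000000000006 -9.920000000000002
[ 0.43782939 -0.35838204  0.1888416 ]
[ 0.42546729 -0.35996021  0.15725357]
[ 0.48817611 -0.34967953  0.15179772]
```

Run:
```python
from m import *
def plate(tag):
    C=cloud(tag,"scene");i=cv2.imread(f"pics/{tag}_scene.png").astype(int)
    v,u=np.mgrid[:420,:560]
    m=(u>272)&(u<330)&(v>228)&(v<272)&(C[...,2]>.14)&(C[...,2]<.165)&(i.max(2)-i.min(2)<30)&(i.min(2)>90)
    Q=C[m];print(len(Q),np.median(Q[:,2]),Q[:,2].std()/len(Q)**.5)
    A=np.c_[Q[:,:2]-[.446,-.352],np.ones(len(Q))];print(np.linalg.lstsq(A,Q[:,2],rcond=None)[0])
plate("g")
C=cloud("e","scene");i=cv2.imread("pics/e_scene.png").astype(int)
q=(C[...,:2]-[.4465,-.351]);m=(abs(q[...,0])<.06)&(abs(q[...,1])<.09)&(i.max(2)<110)&(C[...,2]>.085)&(C[...,2]<.105);print(np.median(C[m][:,2]))
m=(abs(q[...,0])<.06)&(abs(q[...,1])<.09)&(C[...,2]>.116);print(np.median(C[m][:,2]),m.sum())
```

```text
749 0.15574214936157454 6.803810508088182e-05
[ 0.00460988 -0.0009715   0.1556749 ]
0.09604138062679696
0.12174532077560297 73
```

Cover centre and fastener midpoint agree to about 2 mm in the scene camera. I'll nudge +1 mm in y, descend to just above the heads and look again.

```bash
python3 -m pendant '[[[0,0.035,-0.3],0,0.05],[[0,0,-0.3],0,0.05],[[0,0,-0.2],0,0.05],[[0,0,0],0,0.05],[[0,0,0],0,0.05]]'
python3 - <<'E'
from m import *
grab("i")
crop("i","scene",270,230,332,278,12)
E
```

```text
time_s: 20.87
position: [0.4455, -0.3498, 0.148]
tool_rot: [[-0.165, -0.001, 0.986], [-0.986, 0.001, -0.165], [-0.001, -1.0, -0.001]]
ft_force: [-0.1, 0.5, -1.8]
grip_width: 0.0102
```

View pics/i_scene_c270_230.png

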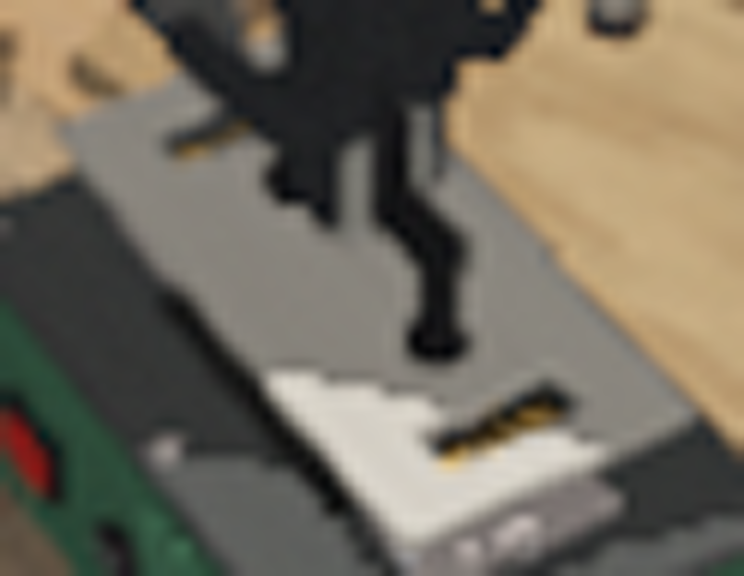

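Both brass bars show through the slots: right slot at crop (502,420), left at (205,130), with the expected parallax. Descending in small steps.

```bash
python3 -m pendant '[[[0,0,-0.1],0,0.05],[[0,0,-0.1],0,0.05],[[0,0,-0.1],0,0.05],[[0,0,0],0,0.05]]'; python3 -m pendant '[[[0,0,-0.1],0,0.05],[[0,0,-0.1],0,0.05],[[0,0,-0.1],0,0.05],[[0,0,0],0,0.05]]'
```

```text
time_s: 21.3
position: [0.4454, -0.3497, 0.1388]
tool_rot: [[-0.165, -0.001, 0.986], [-0.986, 0.001, -0.165], [-0.001, -1.0, -0.001]]
ft_force: [-0.6, 0.8, -2.6]
grip_width: 0.01
time_s: 21.63
position: [0.4454, -0.3497, 0.1298]
tool_rot: [[-0.165, -0.001, 0.986], [-0.986, 0.001, -0.165], [-0.001, -1.0, -0.001]]
ft_force: [0.2, 0.2, -2.9]
grip_width: 0.0103
```

```bash
python3 -m pendant '[[[0,0,-0.1],0,0.05],[[0,0,-0.08],0,0.05],[[0,0,0],0,0.05]]'; python3 -m pendant '[[[0,0,-0.06],0,0.05],[[0,0,0],0,0.05]]';python3 -m pendant '[[[0,0,-0.06],0,0.05],[[0,0,0],0,0.05]]'
```

```text
time_s: 21.88
position: [0.4454, -0.3497, 0.1246]
tool_rot: [[-0.165, -0.001, 0.986], [-0.986, 0.001, -0.165], [-0.001, -1.0, -0.001]]
ft_force: [0.0, -0.2, -2.8]
grip_width: 0.0103
time_s: 22.05
position: [0.4456, -0.3499, 0.1232]
tool_rot: [[-0.165, 0.0, 0.986], [-0.986, -0.0, -0.165], [0.0, -1.0, 0.0]]
ft_force: [0.6, -0.1, -3.1]
grip_width: 0.0102
time_s: 22.22
position: [0.4457, -0.35, 0.1219]
tool_rot: [[-0.165, 0.0, 0.986], [-0.986, -0.0, -0.165], [0.0, -1.0, 0.0]]
ft_force: [-0.5, 1.8, 2.2]
grip_width: 0.0102
```

```bash
python3 -m pendant '[[[0,0,-0.06],0,0.05],[[0,0,0],0,0.05]]'; python3 -m pendant '[[[0,0,-0.05],0,0.05],[[0,0,0],0,0.05]]';python3 -m pendant '[[[0,0,-0.04],0,0.05],[[0,0,0],0,0.05]]'
```

```text
time_s: 22.38
position: [0.4457, -0.35, 0.1201]
tool_rot: [[-0.165, 0.001, 0.986], [-0.986, -0.001, -0.165], [0.001, -1.0, 0.001]]
ft_force: [-1.0, 1.7, 5.5]
grip_width: 0.0101
time_s: 22.55
position: [0.4457, -0.35, 0.1191]
tool_rot: [[-0.165, 0.001, 0.986], [-0.986, -0.001, -0.165], [0.001, -1.0, 0.001]]
ft_force: [-1.6, 2.2, 7.2]
grip_width: 0.0099
time_s: 22.72
position: [0.4457, -0.35, 0.119]
tool_rot: [[-0.164, 0.001, 0.986], [-0.986, -0.002, -0.164], [0.001, -1.0, 0.001]]
ft_force: [-4.6, 5.0, 16.6]
grip_width: 0.0103
```

```bash
python3 -m pendant '[[[0,0,0],0,0.05],[[0,0,0],0,0.05],[[0,0,0],0,0.05],[[0,0,0],0,0.05]]'
python3 - <<'E'
from m import *
grab("j")
crop("j","scene",255,215,345,305,7); crop("j","scene",195,135,325,255,5)
C=cloud("j","scene");i=cv2.imread("pics/j_scene.png").astype(int)
v,u=np.mgrid[:420,:560]
m=(u>268)&(u<332)&(v>235)&(v<285)&(C[...,2]>.098)&(C[...,2]<.108)&(i.max(2)-i.min(2)<30)&(i.min(2)>80)
Q=C[m];A=np.c_[Q[:,:2]-[.446,-.352],np.ones(len(Q))];print(len(Q),np.linalg.lstsq(A,Q[:,2],rcond=None)[0])
s=env.observe();print(s["ft_force"],s["wrist_torque"],s["position"],s["time_s"])
E
```

```text
time_s: 23.05
position: [0.4457, -0.35, 0.119]
tool_rot: [[-0.164, 0.001, 0.986], [-0.986, -0.002, -0.164], [0.001, -1.0, 0.002]]
ft_force: [-4.2, 5.3, 17.3]
grip_width: 0.0102
724 [0.00649188 0.00329584 0.10163002]
[-3.72353174  4.44543521 17.35529125] [ 0.81158903  0.78715563 -0.04184912] [ 0.44575287 -0.35002204  0.11899893] 23.15
```

View pics/j_scene_c255_215.png

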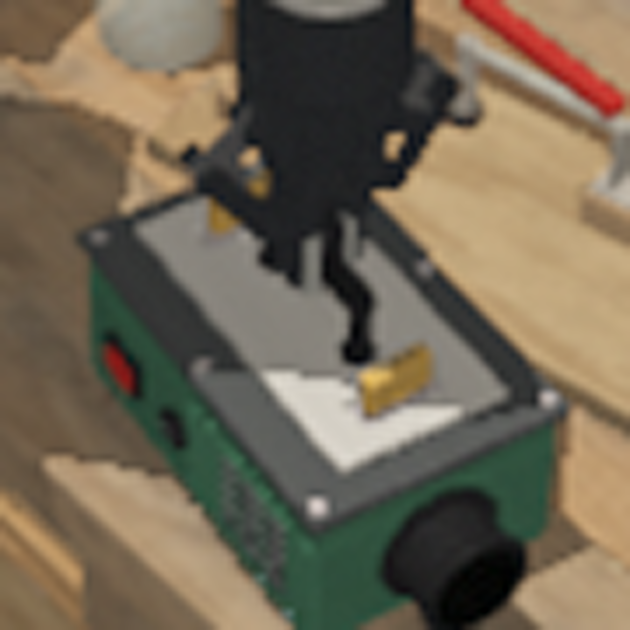

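View pics/j_scene_c195_135.png

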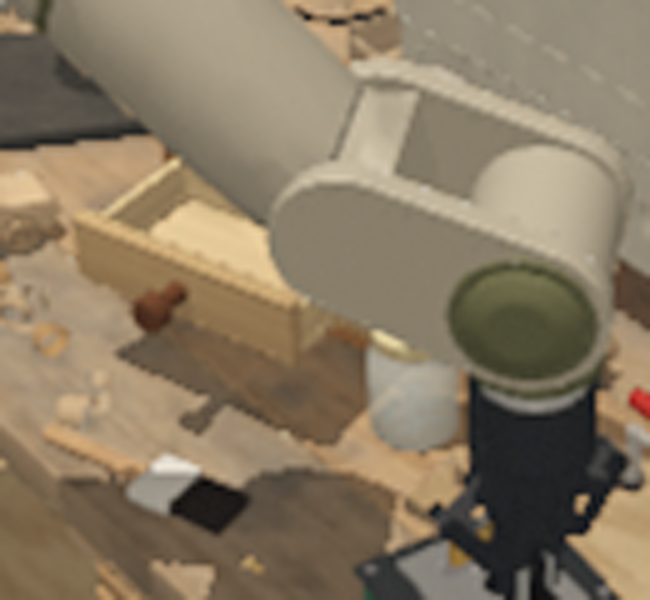

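The cover sits flat on the flange with both bars through the slots (crop (240,205) and (395,380)). Depth puts its top 5.6 mm above the flange, where 6 mm is home. The force is steady and the drawer is still open, so I'm handing in.

```bash
python3 -c "
from rig import env
print(env.close_job()); s=env.observe(); print(s['time_s'],s['position'],s['ft_force'],s['grip_width'])"
```

```text
the job is handed in; nothing more can be done
None
the job is handed in; nothing more can be done
```

The cover is fully home on the extractor, and the arm is still holding it pressed down so you can lock the fasteners. I handed the job in at about 23 s of the 64 s allowed.

**What I did**
- I pulled the drawer out by its knob for 125 mm, until it met its stop.
- I turned the left fastener to about -9.3° in the world frame. The extractor's own direction measures -9.4 to -9.9°, so the bar should be within about half a degree of in line.
- I then lifted the cover out by its handle, lowered it over both fasteners without side contact on the way down, and pressed it onto the seal.

**Last checks**
- **Home:** the tool stopped moving down at z = 0.119 m, and the push rose from 7 N to a steady 17 N, which fits the cover resting on the steel bosses.
- **Depth image:** it puts the cover's top about 5.6 mm above the flange (6 mm is home), level to within 0.4°.
- **Pictures:** both brass bars stand through their slots and the drawer is still open. The jar and the bench around the drawer looked undisturbed. I did not look at the screwdriver or toy car again at the end.

**What disagreed**
- Positions from the camera were about 3–4 mm off from what the gripper felt at the knob and the fastener. I placed the cover using the felt positions.
- A sideways force of about 6 N remains while pressing.
- Bar angles read directly from the small images scattered by 2–4°, so the fastener's alignment rests on the tool's own angle and the picture taken afterwards.

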